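Clamp the strayed bottle on the shaker

TASK

The closed amber glass bottle has rolled under the low shelf, leaving only its cap end sticking out: draw it out along the bench (pull it by the cap if you like, but never lift it by the cap) and lay it gently on its side in the empty near lane of the shaker, alongside the bars. Push the sliding bar up snug against it so that it cannot roll, and only then swing the bar's lever fully over to lock it. Do not knock over or push about the other things on the bench.

Things in the scene. Friction and masses are not known exactly. Their poses are not given: they have to be found in the camera images.
- bottle: Closed amber glass bottle, 0.27 to 0.5 kg, on its side; rolls at a touch. Round body 54 mm across, 100 long, then shoulder, 29 mm neck and white cap; 156 mm in all. Origin on its long axis at mid body (50 mm from the base, 106 from the cap's end; weight near here); +x along the axis to the cap; y, z turn as it rolls. At the start the cap end sticks out 60 to 80 mm from under the shelf's front edge.
- cap: The bottle's white ribbed screw cap, fast to it: 38 mm across, 24 mm long. Origin on the bottle's axis at the cap's inner end (82 mm from the bottle's origin); +x points out of the bottle. The cap hangs 8 mm clear of the bench.
- riser: Low white shelf fixed on the bench, with brown bottles on it. Origin on the bench under its middle. -x faces the open front where the bottle sticks out. Board 180 mm deep (x), 460 long (y), underside 76 and top 92 mm above the bench; end walls at y = +-222 mm. Its stock stands up to 150 mm above the board, at least 48 mm behind the front edge.
- shaker: White shaking machine fixed on the bench. Origin on the bench. Platform top 100 mm up, x -147 to 179, y -145 to 145 mm; side rails along x at y = +-127 mm (20 wide, top 34 above the platform; clamp blocks on them to 52). Three bars along y, 22 mm thick, axes 30 mm above the platform: far (x 150) and middle (x 74) fixed, a like bottle clamped between them; the near one slides.
- lane_seat (a point): Where the bottle's axis passes midway between the rails when it lies on the platform touching the middle bar (shaker frame x 36, y 0, z 127 mm); axes as the shaker's. The near lane, between middle and sliding bar, is empty; 234 mm clear between the rails. The bottle may lie anywhere along it, cap to either side.
- clamp_bar (a joint): Travel of the sliding bar towards the middle bar (shaker +x), m: 0 fully back (axis at shaker x = -107 mm, 159 mm clear between the bars) to 0.125. Touches the seated bottle at 0.105. Slides stiffly (3 N), stays where left; starts anywhere from 0 to 0.085, often too far forward to let bottle and fingers in.
- bar_mid (a point): Middle of the sliding bar's axis (22 mm thick, 30 mm above the platform), moves with it; axes as the shaker's. Either side of the bar is free to be pushed with fingers held just above the platform.
- lock_lever (a joint): Angle of the locking lever on the sliding bar's end at shaker y = -127 mm, rad: 0 released (arm points to shaker -x, away from the lane), grows clockwise seen from above to 1.6 locked (arm points to shaker +y, above the sliding bar). Light friction (0.06 N m), stays where left; starts at 0 to 0.35.
- lever_pivot (a point): Top of the lever's hub on its upright hinge axis, 172 mm above the bench; moves with the bar.
- lever_knob (a point): Centre of the 19 mm ball at the free end of the lever's 13 mm thick black arm, 72 mm from the hinge axis, 176 mm above the bench.
- reagent_bottle: Bystander: brown bottle standing in front of the shelf, 48 mm across, 112 mm tall. Origin under its middle. May swap places with the dropper bottle.
- dropper_bottle: Bystander: small brown dropper bottle standing in front of the shelf, 38 mm across, 96 mm tall. Origin under its middle.
- spot_plate: Bystander: white porcelain spot plate lying on the bench, 115 (x) by 92 (y) by 11 mm. Origin under its middle.
- tube_rack: Bystander: clear test tube rack standing beyond the lever's side of the shaker, 60 (x) by 200 (y, along the shaker) mm, 118 mm tall with its tubes. Origin under its middle.
Things that resemble listed ones, but are neither listed nor needed, are in the scene too. What is shaped like the bottle but pink is not meant.

How it is judged:
On the way:
1. the bottle lies let go in the near lane with the sliding bar pushed up snug against it, while the lever is still released (x of bottle in the frame of lane_seat between -0.008 and 0.008 m and z of bottle in the frame of lane_seat between -0.006 and 0.006 m and y of bottle in the frame of lane_seat between -0.072 and 0.072 m and angle between the x axis of bottle and the y axis of shaker, either way round below 0.1 rad and value of joint clamp_bar between 0.1 and 0.11 m and contact force between the fingers and bottle below 0.5 N and value of joint lock_lever below 0.8 rad), for 0.2 s.
At the end, for the whole second after the job is handed in: Bottle on its side in the near lane: axis within 0.1 rad of the bars, within 8 mm of touching the middle bar, down on the platform (6 mm), at rest and let go; sliding bar snug (clamp_bar 0.100 to 0.110 m); lever over (lock_lever above 1.4 rad); the bystanders where they were (x of bottle in the frame of lane_seat between -0.008 and 0.008 m and z of bottle in the frame of lane_seat between -0.006 and 0.006 m and y of bottle in the frame of lane_seat between -0.072 and 0.072 m and angle between the x axis of bottle and the y axis of shaker, either way round below 0.1 rad and value of joint clamp_bar between 0.1 and 0.11 m and contact force between the fingers and bottle below 0.5 N and value of joint lock_lever above 1.4 rad and linear speed of bottle below 0.02 m/s and angular speed of bottle below 0.2 rad/s).
It fails at once if the bottle is dropped (let go while still more than about 1 cm above what it comes to rest on, or flung) (contact force between the fingers and bottle below 0.1 N and linear speed of bottle above 0.4 m/s).
It fails at once if the bottle is lifted more than about 2 cm off the bench by its cap (contact force between the fingers and cap above 1 N and height (world z) of bottle above 0.05 m and contact force between bottle and shaker below 0.1 N).
It fails at once if the glass bottle is banged down onto the shaker (over 80 N) (contact force between bottle and shaker above 80 N).
It fails at once if another thing on the bench is pushed more than 3 cm or knocked over (distance of any of reagent_bottle, dropper_bottle, spot_plate, tube_rack from where it was at the start of the episode above 0.03 m or angle between any of reagent_bottle, dropper_bottle, spot_plate, tube_rack's own z axis and vertical above 0.4 rad).
It also fails if it takes over 72 s, if anything falls off the work surface, if the arm or the gripper's body presses on something with over 40 N, if the wrist force passes 120 N, or if a joint passes its speed limit or range.

ROBOT

A 6-joint arm with a two-finger parallel gripper is mounted at the origin on the work surface. World frame = base frame: x ahead of the robot, y to its left, z up, the work surface at z = 0. Lengths are in m, angles in rad, forces in N, time in s.
With the tool pointing down it reaches from about 0.375 to 0.975 m from the base axis. Payload 3.8 kg.
Tool frame: the origin (TCP) lies midway between the tips of the shut fingers; the grasp point (between the pads) lies 19 mm behind it; x points along the fingers, y is the direction in which the jaws open and shut, and the axes are right-handed (so a half turn about x gives the same grasp; the last joint's range is limited). The gripper opens to 88 mm and grips with 3 to 60 N. Pads are 18 mm wide; open, the fingers measure 123 mm over their backs; the gripper's body (75 mm by 187 mm) begins 45 mm behind the grasp point.
Start: joints at [-1.188, 0.264, 1.604, -0, 1.274, -0.037], TCP at [0.275, -0.616, 0.239] pointing down, gripper open.
Joint ranges: [-2.63, 2.63], [-0.94, 2.18], [0.31, 2.57], [-1.31, 4.45], [0, 2.66], [-2.55, 2.55]. Speed limits (rad/s): [2.57, 2.57, 3.14, 3.14, 3.14, 3.14].

INTERFACE

Orientations are given as a rotation vector (axis times angle).
In Python, from cell import manip, inverse_kinematics, cams, order gives the robot as it stands. Calls block until the motion is done:
- manip.move_pose(position, orientation): joint-space move of the TCP to a pose.
- manip.move_linear(position, rate=0.15, rot=None): straight line of the TCP; rot=None keeps the orientation; rate is the mean speed in m/s.
- manip.set_joints(angles): joint-space move.
- manip.set_gripper(opening, force=None): finger opening in m; force is the grip in N (None keeps the last); returns when the fingers have stopped.
- manip.dwell(seconds).
- inverse_kinematics(position, orientation): joint angles nearest the present ones, or None.
- manip.state(): the state.
- cams.capture(name): name is "scene" or "side" or "wrist"; returns a dict with "image" (420x560x3 uint8, blue, green, red), "z_map" (420x560 float32, m along the optical axis (not along the pixel's ray), 0 where there is no reading), "intrinsics" (3x3 intrinsics, pixels), "position" and "orientation" of the camera in the world; the wrist camera has in their place "T_tool_cam" (4x4, takes a point from camera to tool coordinates, whose origin is the TCP and whose axes are the tool frame's). Camera axes: x right, y down, z forward; pixel columns grow to the right and rows downward; lengths in m; the calibration is good to about 2 mm. A picture is of the moment at which its call begins: read the wrist's pose just before it.
A pose or a line that the arm cannot do raises manip.IKError and nothing moves.
- order.close_job(): hands the job in, once; it reports no verdict.
The state is a dict: "clock": time; "joint_pos": joint angles; "joint_velocities": joint speeds; "tau": joint torques, N m; "tool_pos": TCP position; "tcp_rot": TCP orientation; "contact_force": force on the tool from outside, world axes, zero at the start; "moment": the same for the moment, N m; "gripper_width": finger opening in m.
Only numpy, scipy, OpenCV 4.12 (cv2) and the standard library are available. Lean on these libraries where they do the work, as an engineer would, in place of code of your own. Each camera call takes 0.05 s, during which the arm holds its last target.

## Working session

There is one attempt and no reset: what is moved stays moved. The work goes in short steps, each a Python script; the robot and the scene stay as the last script left them, time stands still between calls to the robot, and variables do not carry over. Pictures are saved under pics/ and viewed, and the job is handed in when it is done.

```bash
ls; mkdir -p pics; cat > h.py <<'E'
import numpy as np, cv2
from scipy.spatial.transform import Rotation as R
from cell import manip, inverse_kinematics, cams, order
def rotm(o):
    o=np.array(o,float)
    if o.shape==(3,3): return o
    if o.size==4: return None
    return R.from_rotvec(o).as_matrix()
def cap(name,fn=None):
    st=manip.state()
    c=cams.capture(name)
    if name=="wrist":
        T=np.eye(4);T[:3,:3]=rotm(st["tcp_rot"]);T[:3,3]=st["tool_pos"]
        T=T@np.array(c["T_tool_cam"])
    else:
        T=np.eye(4);T[:3,:3]=rotm(c["orientation"]);T[:3,3]=c["position"]
    c["T"]=T
    if fn:
        cv2.imwrite("pics/%s.png"%fn,c["image"]); np.savez("pics/%s.npz"%fn,T=T,K=c["intrinsics"],z=c["z_map"],im=c["image"])
    return c
def load(fn): 
    d=np.load("pics/%s.npz"%fn); return dict(T=d["T"],intrinsics=d["K"],z_map=d["z"],image=d["im"])
def px(c,u,v,r=1):
    z=c["z_map"][v-r:v+r+1,u-r:u+r+1]; z=z[z>0]
    if len(z)==0: return None
    z=np.median(z); K=c["intrinsics"]
    p=np.array([(u-K[0,2])/K[0,0]*z,(v-K[1,2])/K[1,1]*z,z,1]); return (c["T"]@p)[:3]
def cloud(c):
    z=c["z_map"];K=c["intrinsics"];v,u=np.indices(z.shape)
    P=np.stack([(u-K[0,2])/K[0,0]*z,(v-K[1,2])/K[1,1]*z,z],-1)
    P=P@c["T"][:3,:3].T+c["T"][:3,3]; P[z<=0]=np.nan; return P
def crop(fn,x0,y0,x1,y1,s,out):
    im=cv2.imread("pics/%s.png"%fn)[y0:y1,x0:x1]; cv2.imwrite("pics/%s.png"%out,cv2.resize(im,None,fx=s,fy=s,interpolation=cv2.INTER_CUBIC))
def tri(c1,p1,c2,p2):
    A=[];o=[]
    for c,p in((c1,p1),(c2,p2)):
        K=c["intrinsics"];d=c["T"][:3,:3]@np.array([(p[0]-K[0,2])/K[0,0],(p[1]-K[1,2])/K[1,1],1]);d/=np.linalg.norm(d);A.append(d);o.append(c["T"][:3,3])
    M=sum(np.eye(3)-np.outer(d,d) for d in A);b=sum((np.eye(3)-np.outer(d,d))@q for d,q in zip(A,o))
    x=np.linalg.solve(M,b);return x,[np.linalg.norm((np.eye(3)-np.outer(d,d))@(x-q)) for d,q in zip(A,o)]
np.set_printoptions(precision=4,suppress=True)
E
python3 - <<'E'
from h import *
for n in("scene","side","wrist"):
    c=cap(n,n+"0"); print(n,c["T"][:3,3],c["T"][:3,2],c["intrinsics"][0,0])
print(manip.state())
E
```

```text
pics
scene [0.9574 0.7391 1.3079] [-0.3548 -0.4268 -0.8318] 495.75222942274655
side [0.3982 1.108  0.8598] [ 0.0637 -0.8022 -0.5937] 392.7251338471332
wrist [ 0.3441 -0.5846  0.3824] [-0.2696 -0.1177 -0.9557] 334.073132423374
{'clock': 0.15, 'joint_pos': array([-1.1879,  0.2646,  1.6051, -0.    ,  1.2737, -0.0369]), 'joint_velocities': array([ 0.0007, -0.0018, -0.0048,  0.0007, -0.0004,  0.0002]), 'tau': array([  0.0001, -50.2848, -35.7469,   0.0729,   0.0249,  -0.0001]), 'tool_pos': array([ 0.2749, -0.6159,  0.2377]), 'tcp_rot': array([ 1.9902,  0.4258, -1.9909]), 'contact_force': array([ 1.2496, -0.4984, -0.632 ]), 'moment': array([-0.0054, -0.0073, -0.0428]), 'gripper_width': 0.08775502688696606}
```

View pics/scene0.png

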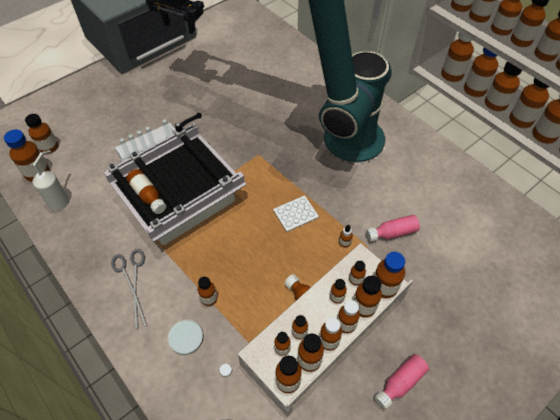

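View pics/side0.png

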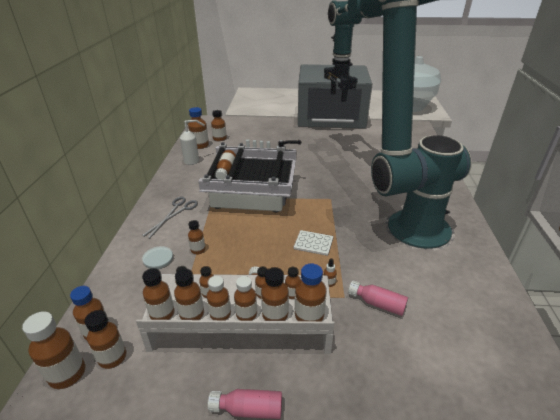

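View pics/wrist0.png

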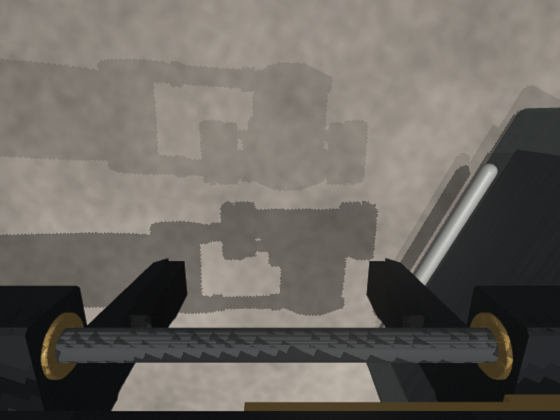

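The scene view shows the amber bottle's cap at about (293,283), poking out from under the shelf at (325,330). The shaker is at (175,185) with its lever at (188,122). Pink lookalikes are at (395,228) and (403,380), and a like bottle is clamped in the shaker at (145,188). Only the one at (293,283) is amber and half under the shelf, so I'll confirm that in crops.

```bash
python3 - <<'E'
from h import *
crop("scene0",95,95,255,215,5,"c1"); crop("scene0",190,200,350,320,5,"c2")
c=load("scene0")
for u,v in [(293,282),(303,292),(250,355),(365,255),(285,395),(410,285),(345,239),(207,290),(296,213),(188,122),(146,145)]:
    print((u,v),px(c,u,v))
E
```

```text
(293, 282) [0.5422 0.2981 0.044 ]
(303, 292) [0.5433 0.341  0.0511]
(250, 355) [0.7688 0.3955 0.0913]
(365, 255) [0.3498 0.3812 0.0897]
(285, 395) [0.7645 0.5236 0.0907]
(410, 285) [0.3281 0.525  0.0989]
(345, 239) [0.3332 0.2917 0.0432]
(207, 290) [0.7469 0.1801 0.0826]
(296, 213) [0.3672 0.1121 0.0085]
(188, 122) [ 0.4734 -0.2873  0.1694]
(146, 145) [ 0.5939 -0.3858  0.0642]
```

View pics/c1.png

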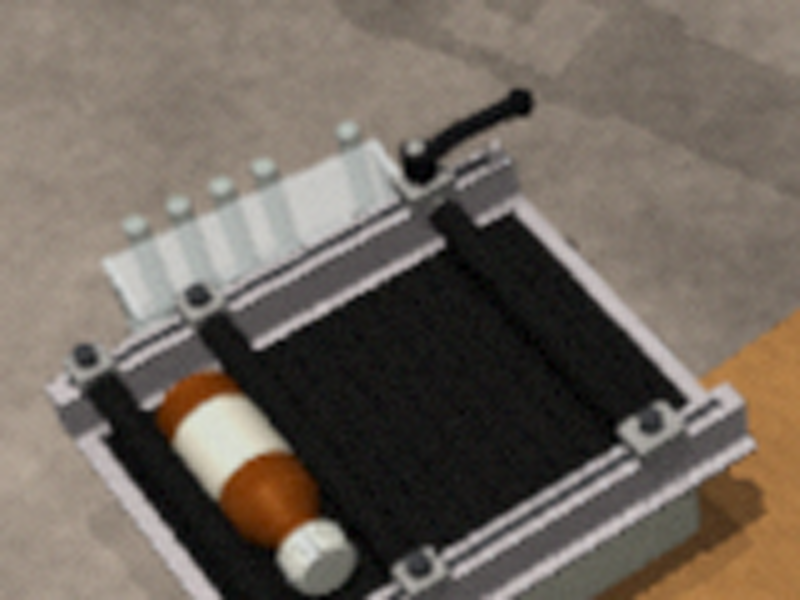

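View pics/c2.png

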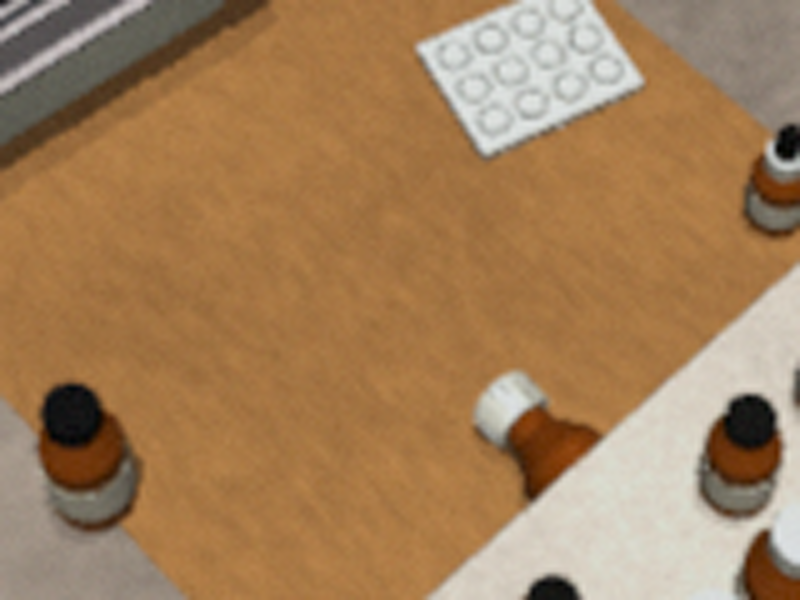

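The crops confirm it: white cap at scene (293,282) on an amber shoulder, cap top z≈0.044 (8+38=46 mm expected, OK). The sliding bar is well back and the lever is near released. Next I'll take closer wrist views of the shaker and the bottle.

```bash
cat >> h.py <<'E'
def down(th):
    y=np.array([np.cos(th),np.sin(th),0]);x=np.array([0,0,-1.]);z=np.cross(x,y)
    return R.from_matrix(np.stack([x,y,z],1)).as_rotvec()
E
python3 - <<'E'
from h import *
st=manip.state(); M=rotm(st["tcp_rot"]); print(M)
c=cams.capture("wrist");print(c["T_tool_cam"])
for th in (0,np.pi):
    for p in [(0.55,0.25,0.3),(0.55,-0.25,0.35),(0.55,-0.25,0.12)]:
        print(th,p,inverse_kinematics(p,down(th)))
E
```

```text
[[-0.0007  0.4076 -0.9132]
 [ 0.0016 -0.9132 -0.4076]
 [-1.     -0.0017 -0.    ]]
[[ 0.0006 -0.2943  0.9557 -0.1449]
 [ 1.      0.0003 -0.0005 -0.0006]
 [-0.0001  0.9557  0.2943 -0.076 ]
 [ 0.      0.      0.      1.    ]]
0 (0.55, 0.25, 0.3) [ 0.3854  0.0988  1.6849 -0.      1.3579  0.3854]
0 (0.55, -0.25, 0.35) [-0.4679  0.0821  1.6133 -0.      1.4461 -0.4679]
0 (0.55, -0.25, 0.12) [-0.4679  0.2311  1.8747 -0.      1.0357 -0.4679]
3.141592653589793 (0.55, 0.25, 0.3) None
3.141592653589793 (0.55, -0.25, 0.35) None
3.141592653589793 (0.55, -0.25, 0.12) None
```

```bash
python3 - <<'E'
from h import *
manip.move_pose((0.5,-0.27,0.33),down(0)); cap("wrist","w1")
manip.move_pose((0.55,0.16,0.22),down(0)); cap("wrist","w2")
print(manip.state()["clock"])
E
```

```text
3.5
```

View pics/w1.png

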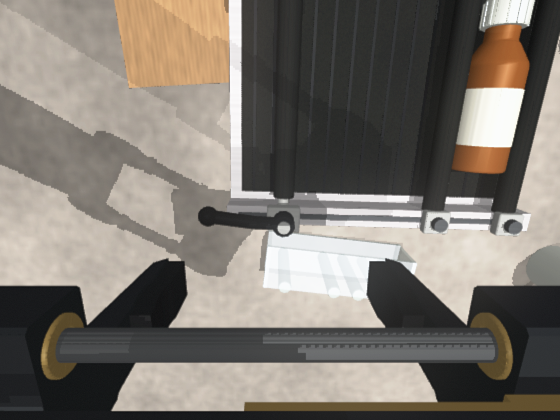

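View pics/w2.png

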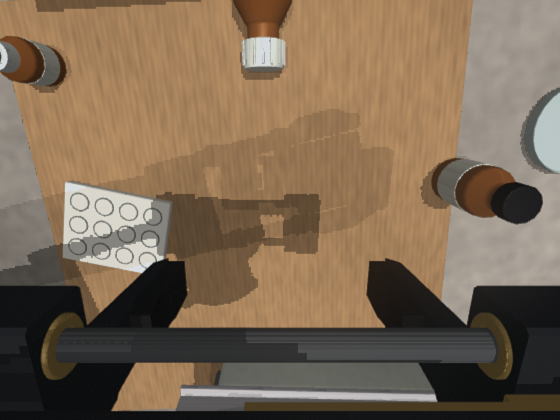

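w1 shows the lever hub at (284,228), the knob at (208,216), the sliding bar at (287,100), the middle bar at about (455,100) and the clamped bottle at (490,110). w2 shows the cap at (263,53), the dropper bottle at (35,60), the reagent bottle at (490,195) and the spot plate at (118,225). Next I'll turn these into positions.

```bash
python3 - <<'E'
from h import *
c=load("w1"); s=load("scene0"); w=load("w2")
for n,p in dict(hub=(284,228),knob=(208,216),near0=(289,20),near1=(284,185),mid0=(463,20),mid1=(440,195),far1=(511,205),edge0=(235,30),edge1=(236,180),plat=(370,100),scrm=(437,225),scrf=(512,227)).items(): print(n,px(c,*p))
print('scene hub/knob',px(s,178,126),px(s,199,115))
print('tri hub',tri(c,(284,228),s,(95+415/5,95+150/5)),'knob',tri(c,(208,216),s,(95+520/5,95+100/5)))
for n,p in dict(cap_in=(263,40),cap=(263,55),capL=(245,55),capR=(282,55),neck=(263,28),body=(262,6),drop=(20,58),plate=(118,225),reag=(515,203)).items(): print(n,px(w,*p))
# rail/bars by cloud: rails z .134
for nm,cc in (("w1",c),("scene",s)):
    P=cloud(cc); x,y,z=P[...,0],P[...,1],P[...,2]
    m=(abs(z-.134)<.006)&(x>.3)&(x<.9)&(y<0.05)&(y>-.6)
    Q=P[m]; print(nm,len(Q)); H,xe,ye=np.histogram2d(Q[:,0],Q[:,1],bins=[np.arange(.3,.9,.05),np.arange(-.5,.06,.02)])
    print(ye[:-1]);print(H.astype(int))
E
```

```text
hub [ 0.5063 -0.2982  0.1741]
knob [ 0.4368 -0.2833  0.1836]
near0 [ 0.5104 -0.1147  0.1394]
near1 [ 0.5068 -0.2637  0.1396]
mid0 [ 0.6654 -0.1147  0.1385]
mid1 [ 0.6671 -0.2743  0.1397]
far1 [ 0.7419 -0.2849  0.1401]
edge0 [ 0.4576 -0.1139  0.0989]
edge1 [ 0.4531 -0.2662  0.0996]
plat [ 0.5984 -0.1805  0.0992]
scrm [ 0.662  -0.3024  0.1528]
scrf [ 0.7386 -0.3047  0.1526]
scene hub/knob [ 0.5078 -0.2913  0.1716] [ 0.4352 -0.2789  0.1816]
tri hub (array([ 0.5052, -0.2991,  0.1683]), [np.float64(0.0015580350363984447), np.float64(0.0015580350363983617)]) knob (array([ 0.4335, -0.2854,  0.1748]), [np.float64(0.0014546912938785505), np.float64(0.0014546912938785104)])
cap_in [0.5388 0.2964 0.0456]
cap [0.5387 0.2847 0.0451]
capL [0.5222 0.2861 0.036 ]
capR [0.5554 0.2862 0.0351]
neck [0.5388 0.3067 0.0405]
body [0.5384 0.3215 0.0477]
drop [0.3316 0.2813 0.0532]
plate [0.3727 0.1166 0.0104]
reag [0.7378 0.1684 0.1113]
w1 18488
[-0.5  -0.48 -0.46 -0.44 -0.42 -0.4  -0.38 -0.36 -0.34 -0.32 -0.3  -0.28
 -0.26 -0.24 -0.22 -0.2  -0.18 -0.16 -0.14 -0.12 -0.1  -0.08 -0.06 -0.04
 -0.02  0.    0.02
[... 1964 characters left out ...]
0  0  0  0  0  0 17 50 18 28 27 25 28 28 28 33 39 32 25 28 35
   0  0  0  0]
 [ 0  0  0  0  0  0  0  0  0 32 53  0  0  0  0  0  0  0  0  0  0  0 61 39
   0  0  0  0]
 [ 0  0  0  0  0  0  0  0  0 32 55  0  0  0  0  0  0  0  0  0  0  0 81 24
   0  0  0  0]
 [ 0  0  0  0  0  0  0  0  0 22 47 28 31 37 31 31 35 46 48 40 50 27 41 30
   0  0  0  0]
 [ 0  0  0  0  0  0  0  0  0 26 47 27 29 33 31 38 33 40 55 40 49 14 71 17
   0  0  0  0]
 [ 0  0  0  0  0  0  0  0  0 18 21  5  6 11  9  7 11 16 16 15 18 15 39  6
   0  0  0  0]
 [ 0  0  0  0  0  0  0  0  0  0  0  0  0  0  0  0  0  0  0  0  0  0  0  0
   0  0  0  0]
 [ 0  0  0  2 12  2  0  0  0  0  0  0  0  0  0  0  0  0  0  0  0  0  0  0
   0  0  0  0]]
```

```bash
python3 - <<'E'
from h import *
for nm in ("w1","scene0"):
    c=load(nm); P=cloud(c); x,y,z=P[...,0],P[...,1],P[...,2]
    for rn,lo,hi in (("rail-",-.33,-.28),("rail+",-.07,-.02)):
        m=(abs(z-.134)<.004)&(x>.42)&(x<.77)&(y>lo)&(y<hi)
        if m.sum()<50: continue
        Q=P[m]; 
        xs=np.arange(.42,.77,.02);mid=[];xx=[]
        for a in xs:
            q=Q[(Q[:,0]>=a)&(Q[:,0]<a+.02),1]
            if len(q)>5: mid.append((np.percentile(q,2)+np.percentile(q,98))/2);xx.append(a+.01)
        k=np.polyfit(xx,mid,1); print(nm,rn,"slope",k[0],"y@.58",np.polyval(k,.58),np.std(np.polyval(k,xx)-mid), np.ptp(q))
    for bn,lo,hi in (("near",.48,.54),("mid",.64,.69),("far",.71,.77)):
        m=(z>.137)&(z<.1455)&(x>lo)&(x<hi)&(y>-.27)&(y<-.08)
        Q=P[m];xx=[];yy=[]
        for a in np.arange(-.27,-.08,.02):
            q=Q[(Q[:,1]>=a)&(Q[:,1]<a+.02)]
            if len(q)>3: xx.append(np.median(q[:,0]));yy.append(a+.01)
        if len(xx)<3: continue
        k=np.polyfit(yy,xx,1); print(nm,bn,"dx/dy",k[0],"x@-.18",np.polyval(k,-.18),np.std(np.polyval(k,yy)-xx),len(Q), Q[:,2].max())
    m=(abs(z-.1)<.004)&(x>.44)&(x<.62)&(y>-.28)&(y<-.08); Q=P[m]; print("plat z",np.median(Q[:,2]),"minx",[np.nanpercentile(Q[(Q[:,1]>a)&(Q[:,1]<a+.03),0],1) for a in (-.27,-.2,-.14)])
w=load("w2");P=cloud(w);x,y,z=P[...,0],P[...,1],P[...,2]
# bottle axis: cap & body centre by y slice
for a in np.arange(.265,.36,.008):
    m=(y>a)&(y<a+.008)&(x>.49)&(x<.59)&(z>.015)&(z<.07)
    if m.sum()>5: q=P[m]; print(round(a,3),q[:,0].min(),q[:,0].max(),(q[:,0].min()+q[:,0].max())/2,q[:,2].max())
s=load("scene0");P=cloud(s);x,y,z=P[...,0],P[...,1],P[...,2]
for a in np.arange(.34,.78,.06):
    m=(abs(z-.092)<.006)&(x>a)&(x<a+.03)&(y>.3);print("edge",a,np.percentile(y[m],1))
m=(x>.48)&(x<.62)&(y>.3)&(y<.5)&(z>.12); print("stock min y",np.nanpercentile(y[m],1),m.sum())
E
```

```text
w1 rail- slope -0.023758279890157146 y@.58 -0.2957274658231307 0.006033634303683155 0.01918647713946109
w1 near dx/dy 0.03263117388214163 x@-.18 0.5090609954535636 0.0002792485119278928 2967 0.14217478474401152
w1 mid dx/dy 0.005057176806357189 x@-.18 0.6715538863985295 0.0024312638638500353 4155 0.14549679012194688
w1 far dx/dy -0.027853151849814475 x@-.18 0.7413114125435273 0.003135553396960029 3394 0.1454953991515855
plat z 0.09939494229333334 minx [np.float64(0.4486562883376388), np.float64(0.4505478694209518), np.float64(0.45210751230401464)]
scene0 rail- slope -0.033654591759684965 y@.58 -0.2952194245653156 0.002919624233592361 0.021985736287472024
scene0 rail+ slope -0.030929374264468696 y@.58 -0.04517142249757261 0.002698739389089627 0.02097708049803948
scene0 near dx/dy 0.03937864074227497 x@-.18 0.5091848835033785 0.0012575951947310004 169 0.14393344844913303
scene0 mid dx/dy 0.008922868165751037 x@-.18 0.6708024622709143 0.001040989712935431 239 0.14549240663806473
scene0 far dx/dy 0.00744999898253551 x@-.18 0.7393244121884263 0.005117099873127229 340 0.14544899154294333
p
[... 374 characters left out ...]
643
0.297 0.5188979402155472 0.5573302699678562 0.5381141050917018 0.0466510684508083
0.305 0.5230366971755811 0.5535903590713798 0.5383135281234804 0.043916776092650156
0.313 0.5177917643131891 0.5581404207807752 0.5379660925469821 0.04800067024930382
0.321 0.5129764129876296 0.5624927424020711 0.5377345776948503 0.05062992998503657
0.329 0.5125507155505022 0.5635021303988907 0.5380264229746965 0.03490961324746178
edge 0.34 0.3477834449221635
edge 0.4 0.3504703570223789
edge 0.46 0.3535247800610188
edge 0.52 0.35847655813855533
edge 0.5800000000000001 0.3628001367034868
edge 0.64 0.3655133676526836
edge 0.7 0.3688008936953162
edge 0.76 0.37294546989729194
stock min y 0.41025664743404355 943
```

```bash
python3 - <<'E'
from h import *
u=np.array([np.cos(-.032),np.sin(-.032)])
for nm in ("w1","scene0"):
    c=load(nm);P=cloud(c);x,y,z=P[...,0],P[...,1],P[...,2]
    s=(x-.58)*u[0]+(y+.17)*u[1]; t=-(x-.58)*u[1]+(y+.17)*u[0]
    m=(t>-.09)&(t<.06)&(z>.09)&(z<.16)&(abs(s)<.2)
    for a in np.arange(-.14,.2,.004 if nm=="w1" else .005):
        q=z[m&(s>=a)&(s<a+.004)]
        if len(q): print(nm,"s %.3f n %d zmed %.4f p90 %.4f p10 %.4f"%(a+.002,len(q),np.median(q),np.percentile(q,90),np.percentile(q,10)))
E
```

```text
w1 s -0.130 n 348 zmed 0.0989 p90 0.0998 p10 0.0979
w1 s -0.126 n 565 zmed 0.0991 p90 0.1001 p10 0.0980
w1 s -0.122 n 591 zmed 0.0990 p90 0.1000 p10 0.0981
w1 s -0.118 n 503 zmed 0.0992 p90 0.1002 p10 0.0982
w1 s -0.114 n 560 zmed 0.0995 p90 0.1005 p10 0.0984
w1 s -0.110 n 587 zmed 0.0994 p90 0.1004 p10 0.0984
w1 s -0.106 n 551 zmed 0.0996 p90 0.1006 p10 0.0984
w1 s -0.102 n 578 zmed 0.0996 p90 0.1006 p10 0.0986
w1 s -0.098 n 560 zmed 0.0994 p90 0.1005 p10 0.0984
w1 s -0.094 n 563 zmed 0.0994 p90 0.1005 p10 0.0984
w1 s -0.090 n 563 zmed 0.0994 p90 0.1004 p10 0.0983
w1 s -0.086 n 563 zmed 0.0995 p90 0.1006 p10 0.0985
w1 s -0.082 n 582 zmed 0.1004 p90 0.1335 p10 0.0988
w1 s -0.078 n 700 zmed 0.1369 p90 0.1384 p10 0.1347
w1 s -0.074 n 718 zmed 0.1393 p90 0.1404 p10 0.1382
w1 s -0.070 n 705 zmed 0.1399 p90 0.1409 p10 0.1389
w1 s -0.066 n 696 zmed 0.1390 p90 0.1401 p10 0.1377
w1 s -0.062 n 642 zmed 0.1360 p90 0.1378 p10 0.1334
w1 s -0.058 n 300 zmed 0.0997 p90 0.1318 p10 0.0985
w1 s -0.054 n 557 zmed 0.0994 p90 0.1003 p10 0.0984
w1 s -0.050 n 565 zmed 0.0994 p90 0.1004 p10 0.0983
w1 s -0.
[... 5698 characters left out ...]
cene0 s 0.132 n 56 zmed 0.1505 p90 0.1543 p10 0.1428
scene0 s 0.137 n 56 zmed 0.1489 p90 0.1526 p10 0.1360
scene0 s 0.142 n 69 zmed 0.1451 p90 0.1499 p10 0.0995
scene0 s 0.147 n 76 zmed 0.1405 p90 0.1468 p10 0.0986
scene0 s 0.152 n 48 zmed 0.1330 p90 0.1403 p10 0.1289
scene0 s 0.157 n 45 zmed 0.1355 p90 0.1391 p10 0.1331
scene0 s 0.162 n 55 zmed 0.1388 p90 0.1415 p10 0.1359
scene0 s 0.167 n 61 zmed 0.1390 p90 0.1422 p10 0.1346
scene0 s 0.172 n 97 zmed 0.1338 p90 0.1389 p10 0.0961
scene0 s 0.177 n 66 zmed 0.0992 p90 0.1301 p10 0.0956
scene0 s 0.182 n 56 zmed 0.0983 p90 0.1016 p10 0.0952
scene0 s 0.187 n 55 zmed 0.0984 p90 0.1011 p10 0.0947
scene0 s 0.192 n 53 zmed 0.0974 p90 0.1004 p10 0.0927
```

```bash
python3 - <<'E'
from h import *
crop("w1",200,150,560,300,2.2,"c3")
E
```

```text
(no output)
```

View pics/c3.png

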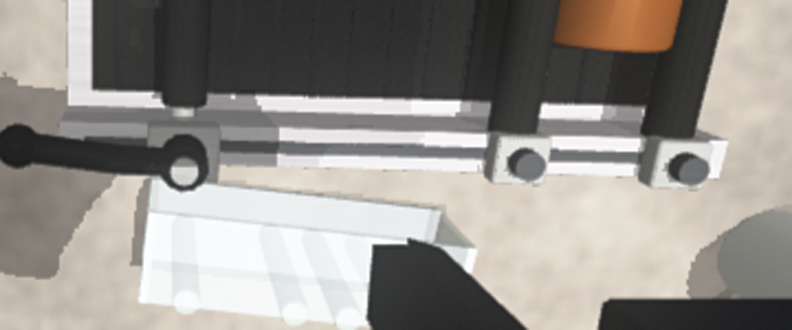

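Measured so far:
- **Shaker:** origin (0.596, -0.1705), yaw -0.032.
- **Clamp bar:** about 0.021, giving a 138 mm gap, enough for the gripped fingers.
- **Lever:** about 0.17 rad.
- **Bottle:** axis at x=0.538 along world y, cap end at y≈0.272.

These agree with the sizes given. Next I'll take the cap with a leaned-back tool and draw the bottle out.

```bash
cat >> h.py <<'E'
def downt(th,t):
    y=np.array([np.cos(th),np.sin(th),0]);f=np.array([-np.sin(th),np.cos(th),0]);x=np.sin(t)*f-np.cos(t)*np.array([0,0,1.]);z=np.cross(x,y)
    return R.from_matrix(np.stack([x,y,z],1)).as_rotvec()
E
python3 - <<'E'
from h import *
t=.25; o=downt(0,t); off=np.array([0,.019*np.sin(t),-.019*np.cos(t)])
g=np.array([.538,.284,.027])+off
manip.move_pose(g+[0,-.025,.09],o)
manip.move_linear(g+[0,0,.05],0.12)
c=cap("wrist","w3")
manip.move_linear(g,0.1); print(manip.state()["contact_force"])
manip.set_gripper(0.0,12); s=manip.state(); print(s["gripper_width"],s["contact_force"],s["tool_pos"],s["clock"])
E
```

```text
[0.1504 0.403  1.1425]
0.03769852023259629 [ 0.4507  0.4602 -0.2554] [0.5381 0.2887 0.0086] 6.2417
```

The fingers stopped at 37.7 mm, which matches the 38 mm cap. Now I'll pull.

```bash
python3 - <<'E'
from h import *
s=manip.state(); p=np.array(s["tool_pos"])
manip.move_linear([p[0],p[1]-.14,p[2]],0.08); s=manip.state(); print(s["contact_force"],s["tool_pos"],s["gripper_width"])
manip.dwell(.3)
manip.set_gripper(0.06); manip.set_gripper(0.085); manip.dwell(.2)
manip.move_linear([p[0],p[1]-.17,.12],0.15)
manip.move_pose([.538,.14,.2],down(0)); manip.dwell(.3); cap("wrist","w4"); cap("scene","scene4");print(manip.state()["clock"])
E
```

```text
[ 0.5055 -0.1838  0.7034] [0.5381 0.1487 0.0086] 0.037243417086402844
11.45
```

View pics/w4.png

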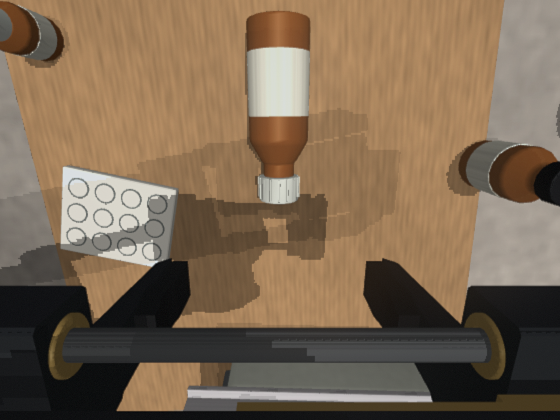

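w4 shows the bottle fully out, with the cap at (279,188), the body from (278,15) to (279,150), and the bystanders unmoved. Next I'll measure its axis.

```bash
python3 - <<'E'
from h import *
w=load("w4");P=cloud(w);x,y,z=P[...,0],P[...,1],P[...,2]
M=[]
for a in np.arange(.12,.32,.012):
    m=(y>a)&(y<a+.012)&(x>.49)&(x<.59)&(z>.025)&(z<.07)
    if m.sum()>30: q=P[m]; M.append((a+.006,(q[:,0].min()+q[:,0].max())/2)); print(round(a,3),np.ptp(q[:,0]),M[-1][1],np.percentile(q[:,2],99))
m=(x>.49)&(x<.59)&(z>.02)&(z<.07)&(y>.1)&(y<.35);print(np.percentile(y[m],[.2,99.8]))
print(np.polyfit(*np.array(M).T,1))
s=load("scene4");print(px(s,293,282))
E
```

```text
0.132 0.03765287604363077 0.5375050691575536 0.04617388859240231
0.144 0.03968612565152552 0.5376753856966312 0.045945321662549804
0.156 0.039208168738167126 0.5376416610855219 0.04540286779947472
0.168 0.03875874704352478 0.5371517647920065 0.045833260098524155
0.18 0.0510991835919149 0.5372146641268121 0.052443281007358004
0.192 0.05279063947586515 0.537189614602529 0.05352736675568671
0.204 0.052861932310189985 0.537399063197074 0.05392569315156582
0.216 0.053572058335281336 0.5370253427767011 0.05426609746590645
0.228 0.052615750167875786 0.5370879905564709 0.05429133890854906
0.24 0.054429654140512485 0.5371843593986352 0.054238952799945374
0.252 0.05325653251555773 0.5372091521474842 0.05421221603023985
0.264 0.05235845191498467 0.5372139227163756 0.05390894982230349
0.276 0.052734210619855726 0.536704686187446 0.05382435252907402
0.288 0.051889853548557574 0.5367306870038056 0.05321127580010423
[0.1366 0.2906]
[-0.0046  0.5382]
[0.5372 0.2927 0.0287]
```

```bash
cat >> h.py <<'E'
def S(X,Y,Z,yaw=-.032): return np.array([.596+X*np.cos(yaw)-Y*np.sin(yaw),-.1705+X*np.sin(yaw)+Y*np.cos(yaw),Z])
E
python3 - <<'E'
from h import *
manip.set_gripper(0.088)
manip.move_pose([.537,.238,.09],down(0)); manip.move_linear([.537,.238,.0085],.12)
manip.set_gripper(0,25); s=manip.state(); print(s["gripper_width"],s["clock"])
f0=s["contact_force"]
manip.move_linear([.537,.238,.23],.12); s=manip.state(); print(s["gripper_width"],s["contact_force"]-f0,s["moment"])
manip.move_pose(S(0,.03,.23),down(-.032)); cap("wrist","w5"); print(manip.state()["tool_pos"],manip.state()["clock"],manip.state()["gripper_width"])
E
```

```text
0.05306113082517083 13.8083
0.052883815840479645 [ 1.3512 -0.7144 -5.8105] [ 0.0393 -0.0894  0.0296]
[ 0.5972 -0.1391  0.23  ] 17.2833 0.053081376006353174
```

View pics/w5.png

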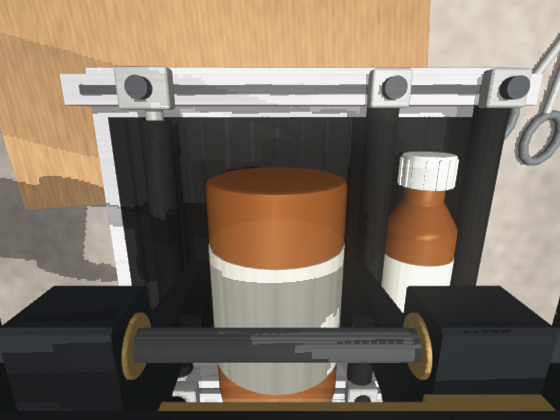

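w5 shows the bottle in the jaws, with its base at (275,185) between the sliding bar (160,200) and the middle bar (385,200). It has room on both sides. Next I'll lower it, feeling for contact.

```bash
python3 - <<'E'
from h import *
c=load("w5")
for n,p in dict(near=(138,88),mid=(396,87),base=(276,190)).items(): print(n,px(c,*p))
print("exp mid +127",S(.074,.127,.15)," near",S(-.086,.127,.15))
manip.move_linear(S(0,.03,.125),.12)
manip.dwell(.2);f0=manip.state()["contact_force"]
z=.125
while z>.106:
    z-=.002 if z>.113 else .001
    manip.move_linear(S(0,.03,z),.03); f=manip.state()["contact_force"]-f0
    if abs(f[2])>1.5 or z<.112: print(round(z,4),f)
    if f[2]>3: break
print(manip.state()["tool_pos"],manip.state()["clock"]); cap("wrist","w6"); cap("scene","scene6")
E
```

```text
near [ 0.5151 -0.0452  0.1571]
mid [ 0.6739 -0.0492  0.1525]
base [ 0.5983 -0.0862  0.2705]
exp mid +127 [ 0.674  -0.0459  0.15  ]  near [ 0.5141 -0.0408  0.15  ]
0.112 [-0.7634  0.3819 -0.2589]
0.111 [-0.4283 -0.0513 -0.46  ]
0.11 [0.3123 0.0545 0.3044]
0.109 [ 1.0208  0.6535 -0.1703]
0.108 [-2.2287  0.647   6.4133]
[ 0.5971 -0.1405  0.1088] 21.2583
```

```bash
python3 - <<'E'
from h import *
manip.set_gripper(0.057,10); manip.dwell(.2); manip.set_gripper(0.068); manip.dwell(.2)
print(manip.state()["gripper_width"])
p=manip.state()["tool_pos"]
manip.move_linear([p[0],p[1],.2],.12)
manip.move_pose(S(-.02,-.06,.28),down(-.032)); manip.dwell(.2);cap("wrist","w7");cap("scene","scene7");print(manip.state()["clock"])
c=load("w7");P=cloud(c);u=np.array([np.cos(-.032),np.sin(-.032)])
x,y,z=P[...,0],P[...,1],P[...,2]
s=(x-.596)*u[0]+(y+.1705)*u[1]; t=-(x-.596)*u[1]+(y+.1705)*u[0]
for a in np.arange(-.1,.11,.015):
    m=(t>a)&(t<a+.015)&(abs(s)<.06)&(z>.122)&(z<.165)
    if m.sum()>10: print(round(a,3),s[m].min(),s[m].max(),(s[m].min()+s[m].max())/2,z[m].max())
E
```

```text
0.06799524152536968
24.175
-0.085 -0.018435692615433152 0.016864057227262853 -0.0007858176940851499 0.14561547082081205
-0.07 -0.01940606688535014 0.01982605317525849 0.00020999314495417573 0.14759798214016268
-0.055 -0.019429996355059445 0.01986871660998717 0.00021936012746386242 0.14682884938155483
-0.04 -0.021285495509566266 0.020220827944416715 -0.0005323337825747752 0.14858388772727615
-0.025 -0.026514101359857923 0.026052686045551676 -0.00023070765715312372 0.15393453338784946
-0.01 -0.02648008454825035 0.026516225841540546 1.8070646645098817e-05 0.15440577625217689
0.005 -0.027402635175764255 0.026792282867560035 -0.0003051761541021103 0.1551555338116361
0.02 -0.02728241192961626 0.026425565796726922 -0.00042842306644466817 0.15482776403067922
0.035 -0.02719203059152436 0.026257363642448434 -0.0004673334745379631 0.15508439390642553
0.05 -0.027105375067234386 0.02620625826727138 -0.0004495583999815037 0.15536042287496843
0.065 -0.027056231531454512 0.026065422849508333 -0.0004954043409730897 0.15511190712086304
0.08 -0.02697610975267262 0.02642843922161809 -0.00027383526552726516 0.15408493533717216
```

View pics/w7.png

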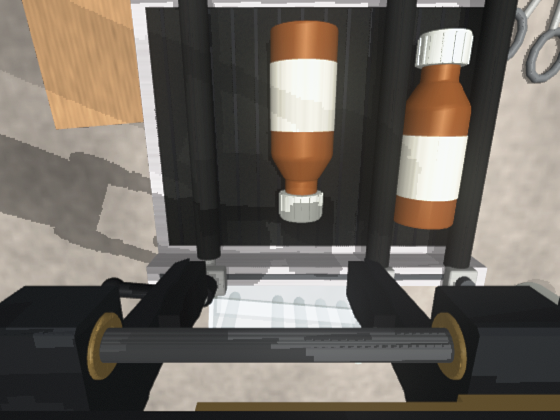

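w7 shows the bottle lying free and parallel to the bars at shaker X≈0, spanning Y -0.08 to 0.08, with its top at z 0.155 (154 expected). The bar at (200,150) has room behind it. Next I'll push the bar with shut fingers.

```bash
python3 - <<'E'
from h import *
o=down(-.032); Y=.01; Z=.113
manip.set_gripper(0,10)
manip.move_pose(S(-.127,Y,.22),o); manip.move_linear(S(-.127,Y,Z),.12)
manip.dwell(.2); f0=manip.state()["contact_force"]
u=np.array([np.cos(-.032),np.sin(-.032),0])
manip.move_linear(S(-.085,Y,Z),.04); print("at -.085",(manip.state()["contact_force"]-f0)@u)
manip.move_linear(S(-.045,Y,Z),.04); print("at -.045",(manip.state()["contact_force"]-f0)@u)
X=-.045
while X<-.024:
    X+=.0015; manip.move_linear(S(X,Y,Z),.03); s=manip.state(); f=(s["contact_force"]-f0)@u
    print(round(X,4),round(f,2),s["clock"])
    if f<-13: break
print(s["tool_pos"],s["clock"]); cap("scene","scene8")
E
```

```text
at -.085 -0.9317363677770565
at -.045 0.24492119983242133
-0.0435 -1.89 29.6833
-0.042 -4.33 29.9333
-0.0405 -2.39 30.1833
-0.039 -3.18 30.4333
-0.0375 -2.87 30.6833
-0.036 -3.18 30.9333
-0.0345 -2.46 31.1833
-0.033 -3.52 31.4333
-0.0315 -3.0 31.6833
-0.03 -3.46 31.9333
-0.0285 -2.92 32.1833
-0.027 -4.8 32.4333
-0.0255 -10.27 32.6833
-0.024 -14.95 32.9333
[ 0.5691 -0.1596  0.113 ] 32.9333
```

The force rose from 3 N (sliding) to 15 N at TCP X≈-0.026, so the bar is up against the bottle. I'll back off and check.

```bash
python3 - <<'E'
from h import *
o=down(-.032)
manip.move_linear(S(-.045,.01,.113),.08); manip.move_linear(S(-.045,.01,.2),.15)
manip.move_pose(S(-.06,-.1,.30),o); manip.dwell(.2); cap("wrist","w9"); print(manip.state()["clock"])
c=load("w9");P=cloud(c);u=np.array([np.cos(-.032),np.sin(-.032)])
x,y,z=P[...,0],P[...,1],P[...,2]
s=(x-.596)*u[0]+(y+.1705)*u[1]; t=-(x-.596)*u[1]+(y+.1705)*u[0]
for a in np.arange(-.1,.11,.02):
    m=(t>a)&(t<a+.02)&(s>-.03)&(s<.063)
    r=[]
    for b in np.arange(-.02,.06,.004):
        q=z[m&(s>=b)&(s<b+.004)]; r.append("%3.0f"%(1000*np.median(q)) if len(q)>4 else " - ")
    print("%.2f"%a," ".join(r))
E
```

```text
35.025
-0.10 100 100 134 139 140 139 137 133 365 365  99  99  99  99  99  99  99  99  99  99
-0.08 378 377 377 377 377 377 374 133 363 135 137 142 143 144 145 144 143 139 134  - 
-0.06  99 100 134 139 140 139 137 133  -  122 132 137 143 143 144 143 142 138 132  - 
-0.04 100 100 134 139 140 139 137 133 132 128 135 141 144 145 145 144 143 141 140  - 
-0.02 100 100 134 139 140 139 137 133 140 145 148 151 151 152 152 152 150 148 145 142
0.00  99 100 134 139 140 139 137 134 142 146 149 151 152 153 153 152 151 149 146 142
0.02 100 100 134 139 140 139 137 135 142 146 149 151 152 153 153 152 151 149 146 143
0.04  99 100 135 139 140 139 137 135 142 146 149 151 152 153 153 152 151 149 146 143
0.06  99 100 100 139 140 139 136 133 140 146 148 151 151 153 152 152 151 149 145 142
0.08  -   -   -   -   -   -   -   -   -   -   -   -   -   -   -   -   -   -   -   - 
0.10  -   -   -   -   -   -   -   -   -   -   -   -   -   -   -   -   -   -   -   -
```

View pics/w9.png

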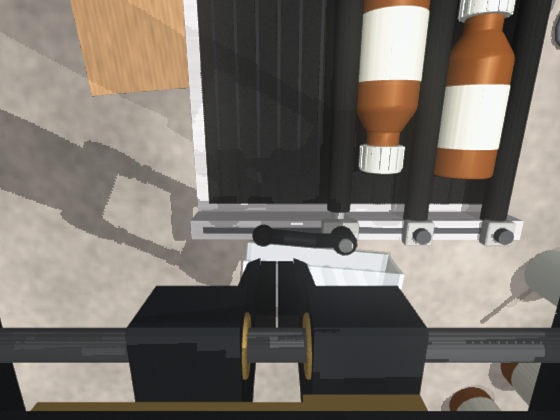

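w9 shows the bottle clamped between the sliding bar (345,120) and the middle bar (428,120), with the bar axis at X≈-0.003 and the bottle at X≈0.035. The lever hub is at (344,244) and the knob at (263,235), still released. Next I'll locate the lever and swing it.

```bash
python3 - <<'E'
from h import *
c=load("w9");crop("w9",220,190,400,270,4,"c9")
yaw=-.032
def inv(p):
    d=p[:2]-np.array([.596,-.1705]); return d[0]*np.cos(yaw)+d[1]*np.sin(yaw),-d[0]*np.sin(yaw)+d[1]*np.cos(yaw),p[2]
for n,q in dict(hub=(345,245),knob=(263,235),arm=(300,238)).items():
    p=px(c,*q);print(n,p,np.array(inv(p)))
b=S(-.002,-.127,.172)
th=-.032
# reach check for waypoints
for a in np.arange(-.2,1.8,.3): 
    d=np.array([-np.cos(a),np.sin(a)]);nrm=np.array([-np.sin(a),-np.cos(a)])
    X,Y=np.array([-.002,-.127])+.055*d+.03*nrm
    for tt in (0,.78,np.pi/2-.032): print(round(a,2),tt,inverse_kinematics(S(X,Y,.163),down(tt)) is not None,end=' ')
E
```

```text
hub [ 0.5896 -0.2999  0.1738] [-0.0023 -0.1296  0.1738]
knob [ 0.5198 -0.2853  0.1833] [-0.0725 -0.1171  0.1833]
arm [ 0.5506 -0.291   0.1774] [-0.0415 -0.1219  0.1774]
-0.2 0 True -0.2 0.78 True -0.2 1.5387963267948965 True 0.1 0 True 0.1 0.78 True 0.1 1.5387963267948965 True 0.4 0 True 0.4 0.78 True 0.4 1.5387963267948965 True 0.7 0 True 0.7 0.78 True 0.7 1.5387963267948965 True 1.0 0 True 1.0 0.78 True 1.0 1.5387963267948965 True 1.3 0 True 1.3 0.78 True 1.3 1.5387963267948965 True 1.6 0 True 1.6 0.78 True 1.6 1.5387963267948965 True
```

View pics/c9.png

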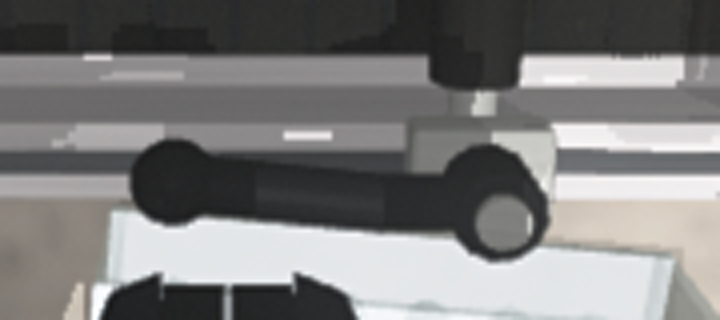

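```bash
python3 - <<'E'
from h import *
def pose(a,extra=0,z=.164,r=.042):
    d=np.array([-np.cos(a),np.sin(a)]);n=-np.array([np.sin(a),np.cos(a)])
    X,Y=np.array([-.002,-.127])+r*d+(.0155+extra)*n
    return S(X,Y,z),down(-.032-a)
p,o=pose(-.05,.02,.25); manip.move_pose(p,o)
p,o=pose(-.05,.02); manip.move_linear(p,.12,o); manip.dwell(.15); f0=manip.state()["contact_force"]
for a in np.arange(0,1.66,.1):
    p,o=pose(a); manip.move_linear(p,.05,o); s=manip.state(); f=s["contact_force"]-f0; print(round(a,2),f,s["clock"])
    if np.linalg.norm(f[:2])>12: break
E
```

```text
0.0 [ 0.0033 -0.807   0.423 ] 37.0583
0.1 [-0.0217 -1.8215  0.0474] 37.3083
0.2 [ 0.3048 -1.3933  0.8011] 37.5583
0.3 [-1.5878 -1.8252  0.8675] 37.8083
0.4 [-0.1852 -1.1946  1.0767] 38.0583
0.5 [-0.2961 -1.7424  1.9673] 38.3083
0.6 [-0.8819 -0.8119  1.0431] 38.5583
0.7 [-1.4082 -0.1673  0.5528] 38.8083
0.8 [-1.6706 -0.6071  1.9961] 39.0583
0.9 [-1.9967 -1.6121  0.753 ] 39.3083
1.0 [-1.6734 -1.0635  0.1637] 39.5583
1.1 [-1.5709 -0.8625  0.3828] 39.8083
1.2 [-0.3897 -0.8843 -0.2221] 40.0583
1.3 [-2.3915 -0.4164  0.8313] 40.3083
1.4 [-1.7453 -0.7253 -0.4252] 40.5583
1.5 [-2.3582 -0.1407  0.3412] 40.8083
1.6 [-2.9645 -0.9821  0.6321] 41.0583
```

Contact was steady and light all the way over. I'll push slightly further to feel the stop, then back off and look.

```bash
python3 - <<'E'
from h import *
def pose(a,extra=0,z=.164,r=.042):
    d=np.array([-np.cos(a),np.sin(a)]);n=-np.array([np.sin(a),np.cos(a)])
    X,Y=np.array([-.002,-.127])+r*d+(.0155+extra)*n
    return S(X,Y,z),down(-.032-a)
for e in (-.0015,-.003,-.0045,-.006):
    p,o=pose(1.6,e); manip.move_linear(p,.03,o); f=manip.state()["contact_force"]; print(e,f)
    if f[0]<-8: break
p,o=pose(1.6,.02); manip.move_linear(p,.08,o)
p,o=pose(1.6,.02,.25); manip.move_linear(p,.15,o)
manip.move_pose(S(-.06,-.1,.30),down(-.032)); manip.dwell(.2); cap("wrist","w10");cap("scene","scene10");cap("side","side10"); print(manip.state()["clock"])
c=load("w10");P=cloud(c);u=np.array([np.cos(-.032),np.sin(-.032)])
x,y,z=P[...,0],P[...,1],P[...,2]
s=(x-.596)*u[0]+(y+.1705)*u[1]; t=-(x-.596)*u[1]+(y+.1705)*u[0]
m=(z>.165)&(z<.195)&(t<-.03)&(t>-.145)&(abs(s)<.09)
for a in np.arange(-.145,-.03,.01):
    q=m&(t>a)&(t<a+.01)
    if q.sum()>3: print("lever t %.3f s %.4f n %d"%(a+.005,np.median(s[q]),q.sum()))
for a in np.arange(-.04,.07,.02):
    m=(t>a)&(t<a+.02)
    r=[]
    for b in np.arange(-.02,.06,.004):
        q=z[m&(s>=b)&(s<b+.004)]; r.append("%3.0f"%(1000*np.median(q)) if len(q)>4 else " - ")
    print("%.2f"%a," ".join(r))
E
```

```text
-0.0015 [-6.4016  0.1977  2.5311]
-0.003 [-10.597    0.9622   3.9197]
44.525
lever t -0.140 s -0.0024 n 73
lever t -0.130 s -0.0029 n 266
lever t -0.120 s -0.0025 n 189
lever t -0.110 s -0.0028 n 154
lever t -0.100 s -0.0021 n 171
lever t -0.090 s -0.0018 n 183
lever t -0.080 s -0.0017 n 190
lever t -0.070 s -0.0013 n 198
lever t -0.060 s -0.0014 n 269
lever t -0.050 s -0.0009 n 151
-0.04  99 100 134 139 140 139 137 133 133 129 135 141 144 145 145 144 143 142 140  - 
-0.02  99 100 134 139 140 139 137 133 140 145 148 151 152 153 152 152 151 149 145 142
0.00 100 100 134 139 140 139 137 135 142 146 149 151 152 153 153 152 151 149 146 143
0.02  99 100 135 139 140 139 137 135 142 146 149 151 152 153 153 153 151 149 147 143
0.04  99 100 135 139 140 139 137 135 142 146 149 151 152 153 153 152 151 149 146 143
0.06 100 100 100 139 140 139 137 133 141 145 148  -   -   -   -   -   -  148 146 142
```

View pics/w10.png

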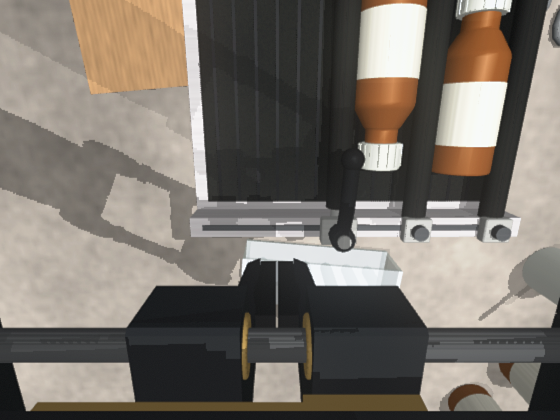

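View pics/scene10.png

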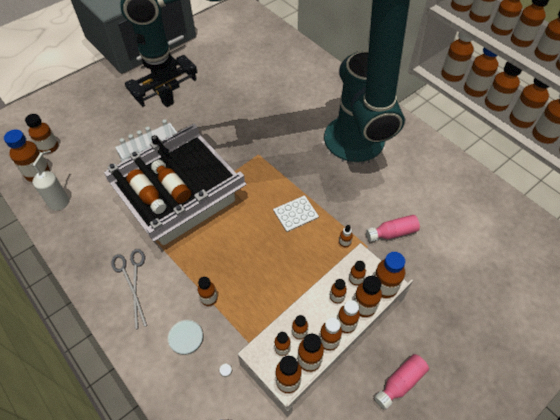

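w10 shows the lever lying over the bar, from the hub at (343,238) to the knob at (352,158), about 1.59 rad. The bottle is snug between the bars. In the scene view every bystander sits at its original pixels. I'll hand the job in.

```bash
python3 - <<'E'
from h import *
order.close_job(); print(manip.state()["clock"])
E
```

```text
the job is handed in; nothing more can be done
the job is handed in; nothing more can be done
```

The amber bottle is lying on its side in the near lane of the shaker, held by the sliding bar, with the lever locked over. I handed the job in at about 44.5 s of the 72 s; no verdict is reported.

- **What I did:** I drew the bottle out by its cap along the bench and let go. I then gripped it by the body, carried it over and lowered it until it touched the platform. With it let go and the lever still released, I pushed the bar up until the force rose from 3 N to 15 N. Then I swung the lever to its stop.
- **Bottle and bar:** In the last wrist view the bar axis is at shaker x ≈ -0.002 to -0.003 m, which puts `clamp_bar` at about 0.104 to 0.105. The bottle's axis is at x ≈ 0.034 to 0.035 m (0.036 expected), parallel to the bars and down on the platform.
- **Lever:** It measures about 1.58 to 1.59 rad.
- **Bystanders:** By eye, the spot plate, reagent, dropper and tube rack are where they started in the scene picture.
- **Disagreements:**
    - The bottle and bar positions are 1 to 3 mm off their nominal values, about what the camera calibration allows.
    - My reading of the shelf's front edge would put the cap end 86 mm out, against the 60 to 80 mm stated, but I did not rely on it.

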